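# Draw the lens wrench out of the hooded tool tray

## Robot

A 6-joint arm with a two-finger parallel gripper is mounted at the origin on the work surface. World frame = base frame: x ahead of the robot, y to its left, z up, the work surface at z = 0. Lengths are in m, angles in rad, forces in N, time in s.
With the tool pointing down it reaches from about 0.4 to 0.925 m from the base axis. Payload 12.5 kg.
Tool frame: the origin (TCP) lies between the finger pads; the fingertips stand 17 mm ahead of it and the grasp point (between the pads) lies 2 mm behind it (arm.nose_length is the distance from the TCP to the fingertips, in m); z points along the fingers, y is the line along which they close (so a half turn about z gives the same grasp; the last joint's range is limited). The gripper opens to 95 mm and grips with 3 to 60 N. Pads are 20 mm wide; open, the fingers measure 119 mm over their backs; the gripper's body (75 mm by 180 mm) begins 59 mm behind the grasp point.
Start: joints at [-1.329, 0.491, 1.559, -0, 1.092, -0.106], TCP at [0.213, -0.588, 0.232] pointing down, gripper open.
Joint ranges: [-3.1, 3.1], [-0.84, 2.19], [0.05, 2.79], [-1.13, 4.28], [0.06, 2.93], [-2.69, 2.69]. Speed limits (rad/s): [2.22, 2.22, 2.79, 3.14, 3.14, 3.14].

## Interface

Orientations are given as a unit quaternion [x, y, z, w].
In Python, from rig import arm, viewer, spotter gives the robot as it stands.
- The arm moves only by the shell command python3 -m creep 'ROWS' [OPENING]. ROWS is JSON, a list of rows, each a list of 4 numbers: the shift along the tool's x, y, z as a fraction of full scale, then the turn about the tool's z as a fraction of full scale. In form: [[x, y, z, twist], ...]. A call has 1 to 12 rows; each row shifts and turns the commanded pose from where the row before left it, along the tool's axes as they then stand; what a row does not reach is not made up. Full scale, the value 1, is 20 mm for a shift and 0.08 rad for a turn. A row lasts 1/8 s, in which the tool goes at most 62.5 mm and 10.7 degrees, less where a joint would pass 70% of its speed; a pose out of reach is approached as far as the arm can. A call with a number of a shift or a turn outside -1 to 1 is refused whole. A call with a gripper value outside its range is refused whole. OPENING is the closure, from -1 (fully open) to 1 (shut), set as the call begins (- or left out, the last holds). The fingers move at their own pace and stop on an object; the grip force is fixed at half the most. Time passes only in rows, so rows that do not move let the fingers close. It gives the time, the measured TCP pose, the force, the opening and the grip force at its end, in the units of the state.
- arm.get_state(): the state, without advancing time (a new reading comes with each control period).
- viewer.get_image(name): name is "scene" or "top" or "wrist"; returns the picture (384x512x3 uint8, red, green, blue); there is no depth.
- viewer.camera_model(name): a dict with "fx", "fy", "cx", "cy" (pixels), "world_to_cam" (4x4, takes a point from world to camera coordinates). Camera axes: x right, y up, looking along -z (the intrinsics and any distortion apply to the point x, -y, -z); pixel columns grow to the right and rows downward; lengths in m; the calibration is good to about 2 mm. A picture is of the moment at which its call begins: read the wrist's pose just before it. camera_model takes no time and is no camera call; for the wrist camera it gives the pose at the moment of the call.
- arm.close_job(): hands the job in; it is judged then, once.
Trained networks look in the newest picture that a camera, given by its name, has taken for a name from the list of things; names that differ only in an ending like _2 or _b are one class to them, and where a whole thing is asked for, a point or a joint stands for the part that bears it (a point fixed in the world has none). Each returns a list of dicts, best first, with "conf" (0 to 1); they miss things now and then, are a little off and sometimes report something else, mostly with a low value. They report only what shows in the picture. A call takes as long as a camera call. They do not tell look-alikes from the thing itself.
- spotter.masks_of(camera, label): "pixels" (384x512 bool, what is visible of it) and "point" ([column, row] in pixels, amid what is visible of it).
The state is a dict: "clock": time; "joint_positions": joint angles; "qd": joint speeds; "tau": joint torques, N m; "eef_pos": TCP position; "ee_rot": TCP orientation; "force": force on the tool from outside, world axes, zero at the start; "torque": the same for the moment, N m; "grip_width": finger opening in m; "grasp_force": force on a finger pad.
Only numpy, scipy, OpenCV 4.12 (cv2) and the standard library are available. Lean on these libraries where they do the work, as an engineer would, in place of code of your own. Each camera call takes 0.05 s, during which the arm holds its last target. There are 200 camera calls.

## Task

Push the tray's steel grille back towards the robot by its red tab until the spring catch clicks and holds it fully open. Then take the long brass ring wrench out of the tray, tipping it out through the opening (it is longer than the opening and one end lies under the hood) without forcing it, and finish still holding it in the gripper, quite still, with the whole wrench at least 12 cm above the counter and touching nothing else. Leave the grille open and everything else on the counter alone.

Things in the scene. Friction and masses are not known exactly. Their poses are not given: they have to be found in the camera images.
- tray: Blue steel tool tray fixed to the counter, 320 x 114 mm. Origin at counter level, x along the tray away from the robot, z up; yaw varies. In its frame (mm): inside of the well x -125..125, y -52..52, floor at z 5; side walls with the grille guides to z 64; far end wall (x 125..130) to z 50. A grille slides over a fixed hood.
- hood_edge (a point): Middle of the far edge of the fixed hood plate, on its underside: tray x -35, y 0, z 52 mm. The hood is 4 mm thick and covers the near part of the tray, x -190..-35 mm. With the grille fully open the opening above the well runs from this edge to the far end wall: 160 mm long, 104 mm wide.
- grille (a joint): Travel of the 150 x 100 x 4 mm sliding steel grille, m: 0 shut, 0.155 fully open at its stop, above the hood. Grows as it moves along the tray's -x. Drag about 2 N; from 0.138 a spring plunger resists with up to about 8 N, snaps past at 0.148 and then holds it. Starts at 0 to 0.05. Grille top at z 61 mm; shut it covers tray x -30..120 mm; the wrench shows between its bars.
- grille_tab (a point): Centre of the red upright tab on the grille: 40 mm wide across the tray, 6 mm thick along it, standing 22 mm above the grille (z 61..83 mm). Push its far (+x) face towards the tray's -x. It lies at tray x = 75 mm minus the grille's travel.
- wrench_center (a point): Centre, half-way up, of the brass wrench, 250 g, 214 mm long, both ends alike. Lies flat on the tray floor within 0.08 rad of the tray's x, centred at tray x -6..10, y -8..8 mm. Its x axis points along it away from the robot. Ribbed middle grip 50 long, 14 wide, 18 mm high; thin arms 10 wide, 8 high; cross heads centred at +-94 mm, 10 long, 24 wide, 18 high, with 8 mm pins outwards.
- wrench_near (a point): Tip of the wrench's near end (towards the robot, under the hood), on its axis, 107 mm from the centre.
- wrench_far (a point): Tip of the wrench's far end, on its axis, 107 mm from the centre.
- press: Bystander: green hand press with a pull lever, fixed, 160 x 130 mm, 350 mm high, origin under its base.
- lens: Bystander: chrome screw-mount lens, loose, 56 mm diameter, 46 mm high, origin under its centre.
- loupe: Bystander: black loupe, loose, 42 mm diameter, 40 mm high, origin under its centre.
- viewer: Bystander: grey plastic slide viewer, loose, 100 x 90 x 73 mm, origin under its centre.
- filter1: Bystander: amber glass filter in a steel rim, loose, 52 mm diameter, 9 mm high, origin under its centre.
- filter2: Bystander: amber glass filter in a steel rim, loose, 52 mm diameter, 9 mm high, origin under its centre.
- filter3: Bystander: amber glass filter in a steel rim, loose, 52 mm diameter, 9 mm high, origin under its centre.
Not all that is in view belongs to the job. Of the things that look like the part that bears wrench_center, the smaller one is meant.

How it is judged:
By the outcome, as a careful person would: the job done as asked, in the order asked, and still so for the second after the job is handed in, while the arm keeps its last pose, push and grip.
It also fails if it takes over 56 s, if anything falls off the work surface, if the arm or the gripper's body presses on something with over 40 N, if the wrist force passes 120 N, or if a joint passes its speed limit or range.

## Working session

There is one attempt and no reset: what is moved stays moved. The work goes in short steps, Python scripts to look and compute and a shell command to move; the robot and the scene stay as the last step left them, time stands still between calls to the robot, and variables do not carry over. Pictures are saved under pics/ and viewed, at most 10 in all, crops included, and the job is handed in when it is done.

```bash
mkdir -p pics; python3 - <<'E'
from rig import arm,viewer,spotter
import cv2,numpy as np
for c in ['scene','top']:
    im=viewer.get_image(c); cv2.imwrite(f'pics/{c}0.png',im[:,:,::-1])
    m=viewer.camera_model(c); print(c,m)
    for l in ['tray','grille_tab','grille','wrench_center','hood_edge']:
        for d in spotter.masks_of(c,l): 
            ys,xs=np.where(d['pixels']); print(c,l,round(d['conf'],2),d['point'],d['pixels'].sum(),xs.min(),xs.max(),ys.min(),ys.max())
s=arm.get_state(); print(s)
E
```

```text
scene {'fx': 413.1597102899462, 'fy': 413.1597102899462, 'cx': 254.06832468942739, 'cy': 192.73523156848898, 'world_to_cam': array([[-0.55113857,  0.8343614 ,  0.0093452 ,  0.26381047],
       [-0.5368268 , -0.36313132,  0.76154621,  0.18693876],
       [ 0.6387983 ,  0.41470073,  0.64804323, -1.66324003],
       [ 0.        ,  0.        ,  0.        ,  1.        ]])}
scene grille_tab 0.9 [233.0, 232.4] 652 207 261 210 252
scene grille 0.98 [229.5, 233.2] 908 207 260 210 252
scene grille 0.23 [240.6, 232.0] 88 223 248 229 253
scene grille 0.19 [242.3, 224.8] 3735 202 292 182 269
scene wrench_center 0.63 [398.5, 210.2] 711 352 444 189 232
scene hood_edge 0.77 [243.3, 227.7] 3826 202 292 182 269
top {'fx': 419.3530341154509, 'fy': 419.3530341154509, 'cx': 251.1692387942742, 'cy': 189.183711761151, 'world_to_cam': array([[ 2.00404360e-02, -9.99792523e-01,  3.64577601e-03,
         1.86890444e-04],
       [ 9.95429778e-01,  2.02932637e-02,  9.33152775e-02,
        -4.52525841e-01],
       [-9.33699015e-02,  1.75903516e-03,  9.95629935e-01,
        -1.64922280e+00],
       [ 0.00000000e+0
[... 488 characters left out ...]
135 148 175
{'clock': 0.6, 'joint_positions': array([-1.32857077e+00,  4.90904194e-01,  1.55892900e+00,  3.81237041e-05,
        1.09170805e+00, -1.05565529e-01]), 'qd': array([ 0.00168417, -0.00029025,  0.00056047,  0.00015143, -0.00047734,
        0.00025133]), 'tau': array([ 4.11583123e-04, -6.12212849e+01, -2.58358079e+01,  6.93428423e-02,
        4.44762676e-02, -2.62137507e-05]), 'eef_pos': array([ 0.21306374, -0.5875628 ,  0.23164834]), 'ee_rot': array([9.84919753e-01, 1.73011789e-01, 1.86316124e-05, 2.44903455e-05]), 'force': array([ 0.00453951, -0.26537438, -0.20518862]), 'torque': array([ 0.02533479, -0.00210379,  0.01493191]), 'grasp_force': 0.0, 'grip_width': 0.09487849116529525}
```

View images.

```bash
python3 - <<'E'
import cv2
a=cv2.imread('pics/top0.png');b=cv2.imread('pics/scene0.png')
cv2.imwrite('pics/a.png',cv2.resize(a[100:270,90:320],None,fx=3.4,fy=3.4,interpolation=2))
cv2.imwrite('pics/b.png',cv2.resize(b,(800,600)))
E
```

```text
(no output)
```

View pics/a.png

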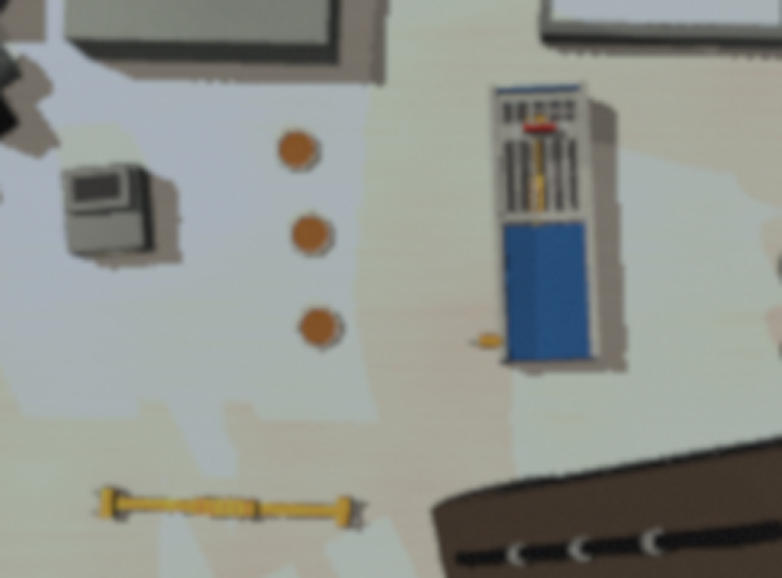

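View pics/b.png

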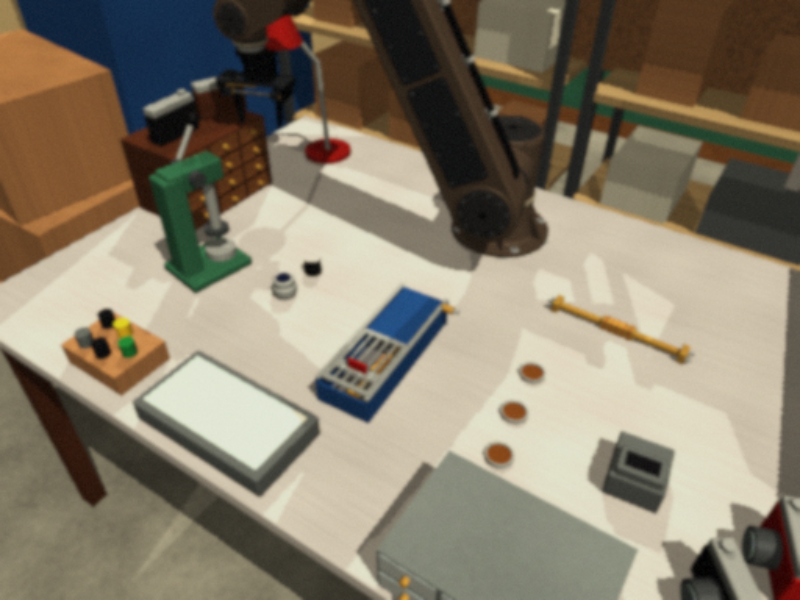

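The top view shows the tray just right of centre, running from (250,206) near to (248,126) far. The red tab is at about (249,138) and the wrench shows through the bars. The larger brass wrench lying on the counter at left (156,249) is the look-alike. The scene view agrees.

```bash
cat > h.py <<'E'
import numpy as np
from scipy.optimize import least_squares
from scipy.spatial.transform import Rotation as R
from rig import arm,viewer,spotter
def proj(m,p):
    c=(m['world_to_cam']@np.append(p,1))[:3]
    return np.array([m['cx']+m['fx']*c[0]/-c[2], m['cy']+m['fy']*-c[1]/-c[2]])
def back(m,uv,z):
    T=np.linalg.inv(m['world_to_cam']); d=T[:3,:3]@np.array([(uv[0]-m['cx'])/m['fx'],-(uv[1]-m['cy'])/m['fy'],-1]); o=T[:3,3]
    return o+d*(z-o[2])/d[2]
def t2w(t,p): # t=x,y,yaw ; p in m tray frame
    c,s=np.cos(t[2]),np.sin(t[2]); return np.array([t[0]+c*p[0]-s*p[1],t[1]+s*p[0]+c*p[1],p[2]])
def w2t(t,p):
    c,s=np.cos(t[2]),np.sin(t[2]); d=p[:2]-t[:2]; return np.array([c*d[0]+s*d[1],-s*d[0]+c*d[1],p[2]])
def rel(pw): # world point -> tool-frame displacement from TCP in mm
    s=arm.get_state(); return R.from_quat(s['ee_rot']).inv().apply(pw-s['eef_pos'])*1e3
def toolyaw():
    x=R.from_quat(arm.get_state()['ee_rot']).as_matrix(); return np.arctan2(x[1,0],x[0,0])
E
python3 - <<'E'
from h import *
m=viewer.camera_model('top')
uv=[(235,126.5),(261.8,125.3),(264.1,205.3),(237.9,206.5)]
P=[(.13,.057,.057),(.13,-.057,.057),(-.19,-.057,.060),(-.19,.057,.060)]
f=lambda t:np.concatenate([proj(m,t2w(t,np.array(p)))-u for p,u in zip(P,uv)])
r=least_squares(f,[.5,0,0]); t=r.x; print(t,r.fun.round(1))
for z,uv in [(.083,(540/3.4+90,126/3.4+100)),(.015,(248.4,155))]:
    p=back(m,uv,z);print(p,w2t(t,p))
s=viewer.camera_model('scene'); p=back(s,(358/800*512,360/600*384),.075);print('scene tab',p,w2t(t,p))
print(toolyaw()); print(rel(t2w(t,np.array([.1,0,.2]))))
for n in ['loupe','lens','press','filter1']:
    viewer.get_image('top')
    for d in spotter.masks_of('top',n)[:3]: print(n,round(d['conf'],2),back(m,d['point'],.03))
E
```

```text
[0.57192487 0.01867366 0.05391999] [-1.1 -0.5  0.9 -0.3  1.7  0.5 -1.5  0.3]
[0.64954787 0.02261334 0.083     ] [ 0.07772251 -0.00024945  0.083     ]
[0.5910706  0.02324807 0.015     ] [0.01936444 0.00353592 0.015     ]
scene tab [0.64313138 0.02131703 0.075     ] [ 0.07124548 -0.00119806  0.075     ]
0.34777351309541743
[ 639.69878461 -418.67903844   31.64349495]
loupe 0.7 [0.41635966 0.27382903 0.03      ]
press 0.87 [ 0.55431988 -0.53308227  0.03      ]
filter1 0.58 [0.42660193 0.27735127 0.03      ]
filter1 0.5 [0.63362032 0.32503743 0.03      ]
filter1 0.48 [0.51381773 0.28399383 0.03      ]
```

```bash
python3 -m creep '[[1,-0.65,-0.3,0],[1,-0.65,-0.3,0],[1,-0.65,-0.3,0],[1,-0.65,-0.3,0],[1,-0.65,-0.3,0],[1,-0.65,-0.3,0],[1,-0.65,-0.3,0],[1,-0.65,-0.3,0],[1,-0.65,-0.3,0],[1,-0.65,-0.3,0],[1,-0.65,0,0],[1,-0.65,0,0]]' 1; python3 -m creep '[[1,-0.65,0,0],[1,-0.65,0,0],[1,-0.65,0,0],[1,-0.65,0,0],[1,-0.65,0,0],[1,-0.65,0,0],[1,-0.65,0,0],[1,-0.65,0,0],[1,-0.65,0,0],[1,-0.65,0,0],[1,-0.65,0,1],[0,0,0,1]]';python3 -m creep '[[0,0,0,1],[0,0,0,0.7],[0,0,0,0],[0,0,0,0]]'
python3 - <<'E'
from h import *
import cv2
t=np.array([0.57192487,0.01867366,0.05391999])
s=arm.get_state();print(s['clock'],s['eef_pos'],toolyaw(),s['grip_width'])
m=viewer.camera_model('wrist');print(np.linalg.inv(m['world_to_cam']).round(3))
im=viewer.get_image('wrist');cv2.imwrite('pics/w1.png',im[:,:,::-1])
for l in ['grille_tab','wrench_center','hood_edge','tray']:
    for d in spotter.masks_of('wrist',l): print(l,round(d['conf'],2),d['point'],d['pixels'].sum())
E
```

```text
clock: 2.5
eef_pos: [0.3863, -0.3577, 0.292]
ee_rot: [0.985, 0.173, 0.0, 0.0]
force: [0.4, -0.6, 0.3]
grip_width: 0.0007
grasp_force: 0.0
clock: 4.0
eef_pos: [0.5442, -0.1477, 0.2917]
ee_rot: [0.996, 0.093, 0.0, -0.0]
force: [1.0, -0.6, -0.9]
grip_width: 0.0005
grasp_force: 0.0
clock: 4.5
eef_pos: [0.5436, -0.1493, 0.2917]
ee_rot: [1.0, 0.027, 0.0, 0.0]
force: [-0.0, 0.4, -0.4]
grip_width: 0.0003
grasp_force: 0.0
4.5 [ 0.54358254 -0.14929872  0.29172156] 0.05317317991683807 0.0002550689874550165
[[ 0.053  0.953  0.297  0.628]
 [-0.999  0.051  0.016 -0.145]
 [ 0.    -0.297  0.955  0.445]
 [ 0.     0.     0.     1.   ]]
grille_tab 0.85 [121.5, 80.3] 4556
grille_tab 0.61 [137.7, 134.1] 21707
wrench_center 0.72 [139.4, 102.0] 532
hood_edge 0.65 [135.4, 135.0] 21936
tray 0.71 [133.9, 136.3] 22281
```

View pics/w1.png

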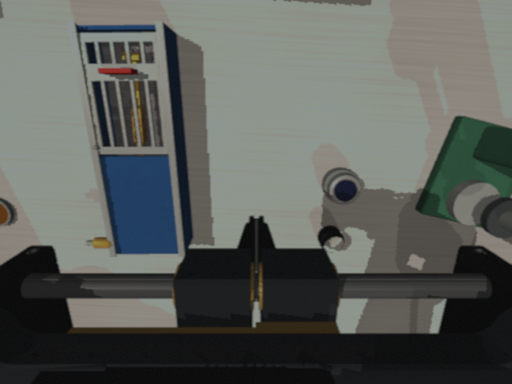

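The wrist view shows the tray at left. Its rim corners are about (78,29), (161,27), (187,253) and (111,255), the red tab is at (118,71), and the wrench grip is at (137,125).

```bash
python3 - <<'E'
from h import *
m=viewer.camera_model('wrist'); mt=viewer.camera_model('top')
uv=[(78,29),(161,27),(187,253),(111,255)]
P=[(.13,.057,.064),(.13,-.057,.064),(-.19,-.057,.064),(-.19,.057,.064)]
f=lambda t:np.concatenate([proj(m,t2w(t,np.array(p)))-u for p,u in zip(P,uv)])
r=least_squares(f,[.57,0.02,0.05]); t=r.x; print(t,r.fun.round(1))
for n,z,u in [('tab top centre',.083,(117,69)),('hood edge mid',.061,(136,151)),('wr grip',.02,(137,126)),('wr far end',.02,(133,57))]:
    print(n,w2t(t,back(m,u,z)).round(4))
print('tab target',rel(t2w(t,np.array([.115,0,.09]))),toolyaw())
E
```

```text
[0.57409418 0.01650371 0.05408256] [-6.3 -3.6  5.4 -1.8 -0.5  5.8  1.6  3.9]
tab top centre [0.0795 0.001  0.083 ]
hood edge mid [-0.023   0.0006  0.061 ]
wr grip [0.0071 0.0119 0.02  ]
wr far end [0.1008 0.0055 0.02  ]
tab target [ 154.11987153 -164.64116622  201.61729119] 0.05203213566005356
```

```bash
python3 -m creep '[[0.85,-0.92,0,0],[0.85,-0.92,0,0],[0.85,-0.92,0,0],[0.85,-0.92,0,0],[0.85,-0.92,0,0],[0.85,-0.92,0,0],[0.85,-0.92,0,0],[0.85,-0.92,0,0],[0.85,-0.92,0,0],[0,0,1,0],[0,0,1,0],[0,0,1,0]]'; python3 -m creep '[[0,0,1,0],[0,0,1,0],[0,0,1,0],[0,0,1,0],[0,0,1,0],[0,0,0,0],[0,0,0,0]]'
python3 - <<'E'
from h import *
import cv2
m=viewer.camera_model('wrist')
s=arm.get_state();print(s['clock'],s['eef_pos'],s['force'])
tip=s['eef_pos']-[0,0,.017]
im=viewer.get_image('wrist');cv2.imwrite('pics/w2.png',im[:,:,::-1])
for d in spotter.masks_of('wrist','grille_tab'):
    ys,xs=np.where(d['pixels']);print(round(d['conf'],2),d['point'],xs.min(),xs.max(),ys.min(),ys.max(),back(m,d['point'],.072))
print('tip px',proj(m,tip))
E
```

```text
clock: 6.25
eef_pos: [0.688, 0.024, 0.2308]
ee_rot: [1.0, 0.026, -0.0, 0.0]
force: [-0.3, 0.1, -0.2]
grip_width: 0.0005
grasp_force: 0.0
clock: 7.12
eef_pos: [0.6883, 0.0237, 0.1323]
ee_rot: [1.0, 0.026, 0.0, 0.0]
force: [0.6, 0.0, -0.0]
grip_width: 0.0005
grasp_force: 0.0
7.125 [0.68827774 0.02372034 0.13232626] [ 0.61799472  0.0110944  -0.02951336]
0.59 [241.3, 216.0] 193 307 191 248 [0.68033577 0.03529055 0.072     ]
tip px [255.84776778 231.60479335]
```

View pics/w2.png

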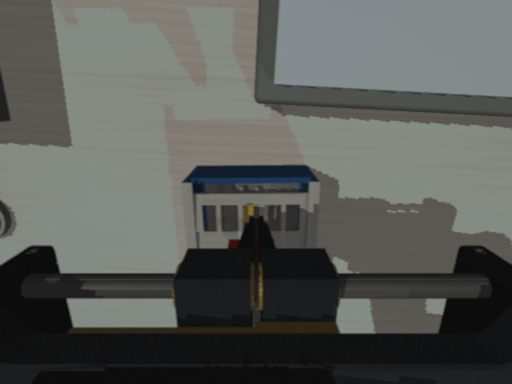

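The wrist view shows the far end of the tray, with side-wall tops at columns about 184–194 and 308–318. The red tab peeks out at (234,243), just behind the fingertips.

```bash
python3 - <<'E'
from h import *
m=viewer.camera_model('wrist')
for n,u,z in [('tabfar left',(228,240),.083),('wallL',(184,185),.064),('wallR',(318,185),.064),('far wall top outer mid',(252,167),.05),('far wall inner',(252,181),.05),('grille far',(252,192),.061)]:
    p=back(m,u,z);print(n,p.round(4),rel(p).round(1))
E
```

```text
tabfar left [0.6636 0.0448 0.083 ] [-23.6 -22.3  49.6]
wallL [0.702  0.0837 0.064 ] [ 16.7 -59.2  68.7]
wallR [ 0.7077 -0.0267  0.064 ] [16.7 51.2 68.7]
far wall top outer mid [0.7168 0.0284 0.05  ] [28.6 -3.3 82.7]
far wall inner [0.7043 0.0278 0.05  ] [16.1 -3.4 82.7]
grille far [0.6978 0.0274 0.061 ] [ 9.6 -3.2 71.7]
```

```bash
python3 -m creep '[[0.4,-0.2,0,0],[0,0,0.5,0],[0,0,0.5,0],[0,0,0.5,0],[0,0,0.5,0],[0,0,0.3,0],[0,0,0,0]]'; python3 -m creep '[[-0.5,0,0,0],[-0.5,0,0,0],[-0.5,0,0,0],[-0.5,0,0,0],[-0.5,0,0,0]]'
```

```text
clock: 8.1
eef_pos: [0.6954, 0.028, 0.0851]
ee_rot: [1.0, 0.026, -0.0, 0.0]
force: [-0.2, 0.3, 0.3]
grip_width: 0.0006
grasp_force: 0.0
clock: 8.72
eef_pos: [0.6454, 0.0253, 0.086]
ee_rot: [1.0, 0.026, 0.001, 0.0]
force: [2.7, -1.5, -0.3]
grip_width: 0.0008
grasp_force: 1.2
```

```bash
python3 -m creep '[[-0.6,0,0,0],[-0.6,0,0,0],[-0.6,0,0,0],[-0.6,0,0,0],[-0.6,0,0,0],[-0.6,0,0,0],[-0.6,0,0,0],[-0.6,0,0,0]]'; python3 -m creep '[[-0.3,0,0,0],[-0.3,0,0,0],[-0.3,0,0,0]]'; python3 -m creep '[[-0.2,0,0,0],[-0.2,0,0,0]]';  python3 -m creep '[[-0.2,0,0,0],[-0.2,0,0,0]]'
```

```text
clock: 9.72
eef_pos: [0.549, 0.0204, 0.0856]
ee_rot: [1.0, 0.026, -0.0, 0.0]
force: [3.6, -1.4, 0.3]
grip_width: 0.0007
grasp_force: 1.3
clock: 10.1
eef_pos: [0.5316, 0.0195, 0.0855]
ee_rot: [1.0, 0.026, 0.0, 0.0]
force: [2.2, -0.9, -0.1]
grip_width: 0.0002
grasp_force: 1.0
clock: 10.35
eef_pos: [0.5264, 0.0191, 0.0859]
ee_rot: [1.0, 0.026, 0.003, 0.0]
force: [13.7, 2.1, -8.7]
grip_width: -0.0
grasp_force: 6.6
clock: 10.6
eef_pos: [0.5157, 0.0187, 0.0856]
ee_rot: [1.0, 0.026, -0.0, 0.0]
force: [0.5, -0.3, 0.5]
grip_width: 0.0005
grasp_force: 0.2
```

```bash
python3 -m creep '[[-0.1,0,0,0],[-0.1,0,0,0],[0,0,0,0]]'
```

```text
clock: 10.98
eef_pos: [0.5124, 0.0186, 0.0857]
ee_rot: [1.0, 0.026, 0.001, 0.0]
force: [4.9, 1.1, -1.1]
grip_width: 0.0003
grasp_force: 2.6
```

```bash
python3 -m creep '[[0.5,0,0,0],[0.5,0,-0.5,0],[0.5,0,-1,0],[0.8,0,-1,0],[0.8,0,-1,0],[0.8,0,-1,0],[0.8,0,-1,0],[0.8,0,-1,0],[0,0,0,0],[0,0,0,0]]' 0
python3 - <<'E'
from h import *
import cv2
m=viewer.camera_model('wrist')
s=arm.get_state();print(s['clock'],s['eef_pos'],s['force'])
im=viewer.get_image('wrist');cv2.imwrite('pics/w3.png',im[:,:,::-1])
for l in ['wrench_center','wrench_far','hood_edge','grille_tab']:
  for d in spotter.masks_of('wrist',l):
    ys,xs=np.where(d['pixels']);print(l,round(d['conf'],2),d['point'],xs.min(),xs.max(),ys.min(),ys.max())
E
```

```text
clock: 12.22
eef_pos: [0.6209, 0.0242, 0.215]
ee_rot: [1.0, 0.026, -0.001, 0.0]
force: [-0.6, 0.1, -0.3]
grip_width: 0.0474
grasp_force: 0.0
12.225 [0.62090539 0.02422475 0.21496238] [-0.55136203  0.14607517 -0.31358579]
wrench_center 0.67 [252.7, 176.9] 243 262 115 235
wrench_far 0.77 [249.9, 176.9] 243 262 113 235
hood_edge 0.8 [257.9, 189.2] 199 310 96 326
hood_edge 0.65 [252.5, 176.0] 243 261 116 234
grille_tab 0.86 [256.7, 266.0] 218 294 238 326
```

View pics/w3.png

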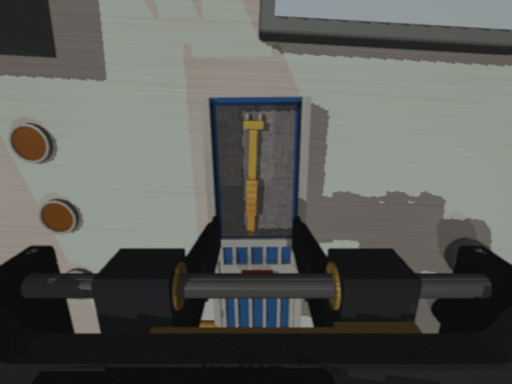

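The grille is fully back over the hood and the opening is clear. The wrench's far cross head is at (254,125), its grip runs from about row 180 to 205, and the arm disappears under the hood near (251,232).

```bash
python3 - <<'E'
from h import *
m=viewer.camera_model('wrist')
P={}
for n,u,z in [('head',(254,125),.023),('tip',(254.5,117),.014),('armfar',(253.5,150),.018),('grip0',(251.7,180),.023),('grip1',(251,205),.023),('armnear',(251,228),.018),('farwall inner',(257,104),.05),('hood edge',(256,239),.056),('wallL in',(216,170),.06),('wallR in',(297,170),.06)]:
    P[n]=back(m,u,z);print(n,P[n].round(4),rel(P[n]).round(1))
d=P['head']-P['armnear'];print('wrench yaw',np.arctan2(d[1],d[0]),'tool',toolyaw())
E
```

```text
head [0.6755 0.0293 0.023 ] [ 54.5  -2.3 192.1]
tip [0.6843 0.0291 0.014 ] [ 63.3  -1.7 201.1]
armfar [0.6443 0.0284 0.018 ] [ 23.3  -3.  197.2]
grip0 [0.6065 0.0288 0.023 ] [-14.4  -5.4 192.2]
grip1 [0.5724 0.0281 0.023 ] [-48.5  -6.5 192.2]
armnear [0.5368 0.0265 0.018 ] [-84.1  -6.7 197.3]
farwall inner [0.7003 0.027  0.05  ] [ 79.2   1.2 165.1]
hood edge [0.5406 0.0199 0.056 ] [-8.070e+01  1.000e-01  1.593e+02]
wallL in [0.6268 0.0695 0.06  ] [  8.  -45.  155.2]
wallR in [ 0.6315 -0.0217  0.06  ] [  8.   46.3 155.2]
wrench yaw 0.019686006385498972 tool 0.051709687179709016
```

```bash
python3 -m creep '[[0.9,-0.07,0,0],[0.9,-0.07,0,0.4],[0,0,1,0],[0,0,1,0],[0,0,1,0],[0,0,1,0],[0,0,1,0],[0,0,1,0],[0,0,0,0],[0,0,0,0]]'
python3 - <<'E'
from h import *
import cv2
m=viewer.camera_model('wrist'); s=arm.get_state();print(s['clock'],s['eef_pos'])
im=viewer.get_image('wrist');cv2.imwrite('pics/w4.png',im[:,:,::-1])
for u,w in [((254,125),0)]: pass
print(proj(m,s['eef_pos']-[0,0,.017]),proj(m,np.array([.6755,.0293,.023])))
E
```

```text
clock: 13.72
eef_pos: [0.6578, 0.0288, 0.0963]
ee_rot: [1.0, 0.01, 0.0, 0.0]
force: [0.2, 0.5, 0.3]
grip_width: 0.0478
grasp_force: 0.0
13.725 [0.65775355 0.02879591 0.09625071]
[255.83380845 231.61153429] [255.67275771 182.25845316]
```

View pics/w4.png

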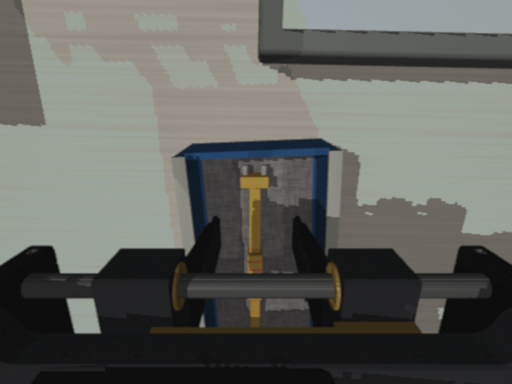

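The head is at (255,182), exactly as predicted, and the arm runs centred between the open fingers. I'll descend and grip.

```bash
python3 -m creep '[[0,0,1,0],[0,0,1,0],[0,0,1,0],[0,0,0.5,0],[0,0,0,0],[0,0,0,0]]'; python3 -m creep '[[0,0,0,0],[0,0,0,0],[0,0,0,0],[0,0,0,0]]' 1
```

```text
clock: 14.52
eef_pos: [0.6578, 0.0288, 0.0261]
ee_rot: [1.0, 0.01, 0.0, 0.0]
force: [0.1, 0.1, 0.1]
grip_width: 0.048
grasp_force: 0.0
clock: 15.02
eef_pos: [0.6575, 0.0288, 0.0257]
ee_rot: [1.0, 0.01, 0.0, 0.0]
force: [0.1, 0.2, 0.3]
grip_width: 0.0128
grasp_force: 0.0
```

```bash
python3 -m creep '[[0,0,0,0],[0,0,0,0],[0,0,0,0]]' 1; python3 -m creep '[[0,0,-0.5,0],[0,0,-0.5,0],[0,0,0,0]]'; python3 -m creep '[[0,0,-0.5,0],[0,0,0,0]]'
```

```text
clock: 15.4
eef_pos: [0.6576, 0.0289, 0.0257]
ee_rot: [1.0, 0.01, 0.0, 0.0]
force: [-0.4, 0.9, 1.5]
grip_width: 0.0097
grasp_force: 30.0
clock: 15.78
eef_pos: [0.658, 0.0288, 0.0468]
ee_rot: [1.0, 0.01, 0.001, 0.0]
force: [-0.2, 0.2, -2.4]
grip_width: 0.0095
grasp_force: 30.0
clock: 16.02
eef_pos: [0.6578, 0.0288, 0.0564]
ee_rot: [1.0, 0.01, 0.001, 0.0]
force: [0.1, -0.6, -1.7]
grip_width: 0.0097
grasp_force: 30.0
```

```bash
python3 -m creep '[[0,0,-0.5,0],[0,0,-0.5,0],[0,0,0,0]]'; python3 - <<'E'
from h import *
import cv2
s=arm.get_state();print(s['force'],s['torque'])
im=viewer.get_image('wrist');cv2.imwrite('pics/w5.png',im[:,:,::-1])
E
```

```text
clock: 16.4
eef_pos: [0.6579, 0.0288, 0.0767]
ee_rot: [1.0, 0.01, 0.001, 0.0]
force: [0.1, 0.4, -1.9]
grip_width: 0.0094
grasp_force: 30.0
[ 0.05251036  0.44374054 -1.93365003] [ 0.02309196 -0.08895325  0.04243145]
```

View pics/w5.png

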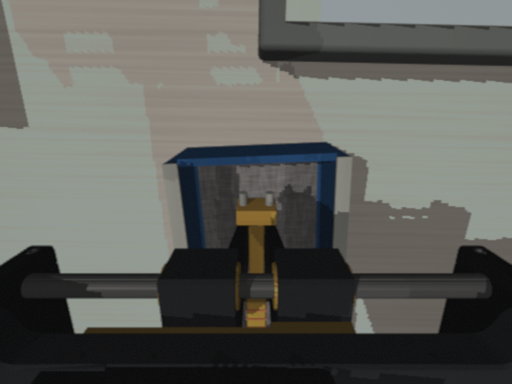

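The wrench is pivoting in the pads, but this grip is so close to the head that the head would jam against the fingers at about 18° of tilt. I'll set it back down and regrip about 21 mm further in.

```bash
python3 -m creep '[[0,0,0.5,0],[0,0,0.5,0],[0,0,0.5,0],[0,0,0.5,0],[0,0,0.5,0],[0,0,0,0]]'; python3 -m creep '[[0,0,0,0],[0,0,0,0],[0,0,0,0],[-0.5,0,0,0],[-0.55,0,0,0],[0,0,0,0]]' 0
python3 - <<'E'
from h import *
import cv2
m=viewer.camera_model('wrist'); s=arm.get_state();print(s['clock'],s['eef_pos'],s['grip_width'])
im=viewer.get_image('wrist');cv2.imwrite('pics/w6.png',im[:,:,::-1]);print(proj(m,s['eef_pos']-[0,0,.012]))
E
```

```text
clock: 17.2
eef_pos: [0.6575, 0.0288, 0.025]
ee_rot: [1.0, 0.01, -0.0, 0.0]
force: [-0.1, 0.3, -1.2]
grip_width: 0.0096
grasp_force: 30.0
clock: 17.95
eef_pos: [0.6355, 0.0284, 0.0258]
ee_rot: [1.0, 0.01, -0.0, 0.0]
force: [0.3, 0.2, 1.0]
grip_width: 0.0475
grasp_force: 0.0
17.95 [0.63554218 0.0284418  0.02575135] 0.04745630002549551
[255.79654513 235.03986088]
```

View pics/w6.png

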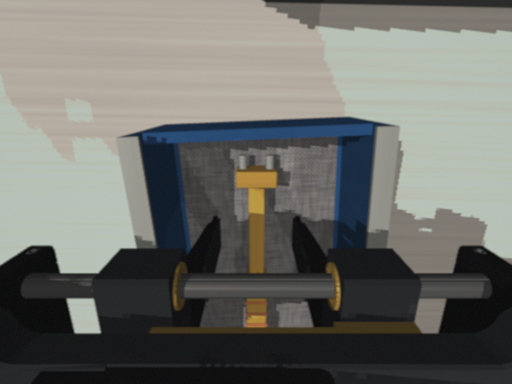

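The wrench lies flat again with its head at (256,178), and the arm is centred between the fingers. I'll grip and lift.

```bash
python3 -m creep '[[0,0,0,0],[0,0,0,0],[0,0,0,0],[0,0,0,0],[0,0,0,0],[0,0,0,0],[0,0,0,0],[0,0,-0.5,0],[0,0,-0.5,0],[0,0,-0.5,0],[0,0,0,0]]' 1; python3 -m creep '[[0,0,-0.5,0],[0,0,-0.5,0],[0,0,0,0]]';python3 -m creep '[[0,0,-0.5,0],[0,0,-0.5,0],[0,0,0,0]]'
```

```text
clock: 19.38
eef_pos: [0.6369, 0.0284, 0.0568]
ee_rot: [1.0, 0.01, 0.001, 0.0]
force: [0.6, -0.5, -1.8]
grip_width: 0.0096
grasp_force: 30.0
clock: 19.75
eef_pos: [0.6369, 0.0284, 0.0766]
ee_rot: [1.0, 0.01, 0.001, 0.0]
force: [0.2, -0.3, -2.2]
grip_width: 0.0095
grasp_force: 30.0
clock: 20.12
eef_pos: [0.637, 0.0284, 0.0967]
ee_rot: [1.0, 0.01, 0.001, 0.0]
force: [0.6, 0.6, -2.0]
grip_width: 0.0096
grasp_force: 30.0
```

```bash
python3 -m creep '[[0.2,0,-0.5,0],[0.2,0,-0.5,0],[0,0,0,0]]';python3 -m creep '[[0.3,0,-0.5,0],[0.3,0,-0.5,0],[0,0,0,0]]'; python3 -m creep '[[0.3,0,-0.5,0],[0.3,0,-0.5,0],[0,0,0,0]]'
python3 - <<'E'
from h import *
import cv2
im=viewer.get_image('scene');cv2.imwrite('pics/s2.png',cv2.resize(im[120:300,150:350,::-1],None,fx=3.3,fy=3.3,interpolation=2))
E
```

```text
clock: 20.5
eef_pos: [0.6454, 0.0286, 0.1167]
ee_rot: [1.0, 0.01, 0.001, 0.0]
force: [0.3, 0.1, -2.2]
grip_width: 0.0099
grasp_force: 30.0
clock: 20.88
eef_pos: [0.6573, 0.0288, 0.1366]
ee_rot: [1.0, 0.01, 0.001, 0.0]
force: [0.2, 0.6, -3.2]
grip_width: 0.0096
grasp_force: 30.0
clock: 21.25
eef_pos: [0.6694, 0.029, 0.1567]
ee_rot: [1.0, 0.01, 0.001, 0.0]
force: [0.3, 0.1, -2.5]
grip_width: 0.0097
grasp_force: 30.0
```

View pics/s2.png

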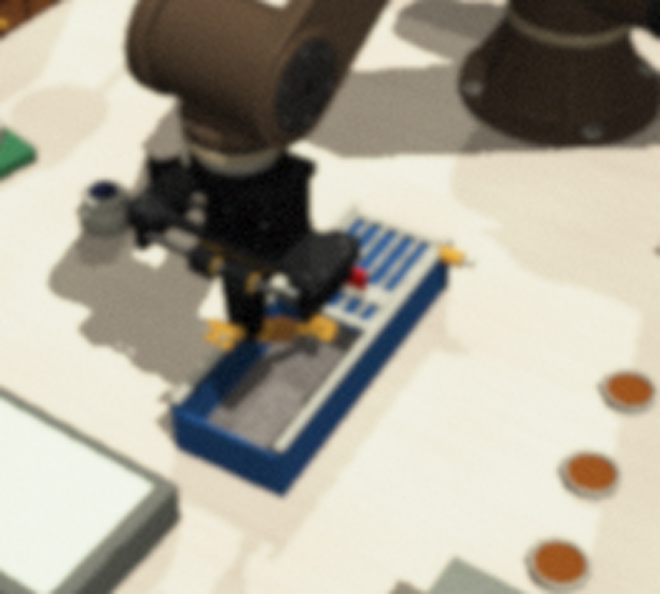

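The scene view shows the grille latched open and the wrench tilted in the fingers. The far head is at crop (222,333) and the near head at about (320,328), apparently already outside the hood edge. I'll fit the tilt.

```bash
python3 - <<'E'
from h import *
m=viewer.camera_model('scene'); g=arm.get_state()['eef_pos']-[0,0,.012]
d=lambda th:np.array([np.cos(th),.02*np.cos(th),np.sin(th)])
def f(v): 
    th,a=v; return np.r_[proj(m,g-d(th)*(.094+a))-[247,219.4], proj(m,g+d(th)*(.094-a))-[217.3,220.9]]
r=least_squares(f,[.8,.055]);print(np.degrees(r.x[0]),r.x[1],r.fun)
th=r.x[0];print('near tip',g-d(th)*(.107+r.x[1]),'hood edge x .541')
E
```

```text
38.72670379837225 0.04893023359281392 [ 0.36398769 -0.34403619 -0.29552372 -1.41452307]
near tip [0.5471373  0.02659507 0.0465459 ] hood edge x .541
```

The tilt is about 39° and the near tip is just past the hood edge. I'll go out a little further, then up.

```bash
python3 -m creep '[[0.5,0,0,0],[0.5,0,0,0],[0.5,0,0,0],[0.5,0,0,0],[0,0,-0.5,0],[0,0,-0.5,0],[0,0,0,0]]';  python3 -m creep '[[0,0,-0.5,0],[0,0,-0.7,0],[0,0,-0.7,0],[0,0,-0.7,0],[0,0,-0.7,0],[0,0,-0.7,0],[0,0,-0.7,0],[0,0,-0.7,0],[0,0,-0.7,0],[0,0,-0.5,0],[0,0,-0.2,0],[0,0,0,0]]'; python3 -m creep '[[0,0,0,0],[0,0,0,0],[0,0,0,0],[0,0,0,0],[0,0,0,0],[0,0,0,0]]'
python3 - <<'E'
from h import *
import cv2
im=viewer.get_image('scene');cv2.imwrite('pics/s3.png',cv2.resize(im[90:290,130:360,::-1],None,fx=3,fy=3,interpolation=2))
print(np.abs(arm.get_state()['qd']).max())
E
```

```text
clock: 22.18
eef_pos: [0.7087, 0.0298, 0.1772]
ee_rot: [1.0, 0.01, 0.001, 0.0]
force: [0.3, -0.5, -2.6]
grip_width: 0.0093
grasp_force: 30.0
clock: 23.68
eef_pos: [0.7085, 0.0299, 0.3116]
ee_rot: [1.0, 0.01, 0.0, 0.0]
force: [-0.1, -0.1, -2.6]
grip_width: 0.0097
grasp_force: 30.0
clock: 24.42
eef_pos: [0.7085, 0.0298, 0.3116]
ee_rot: [1.0, 0.01, -0.0, 0.0]
force: [0.5, 0.2, -1.1]
grip_width: 0.0095
grasp_force: 30.0
0.0028256115128214433
```

View pics/s3.png

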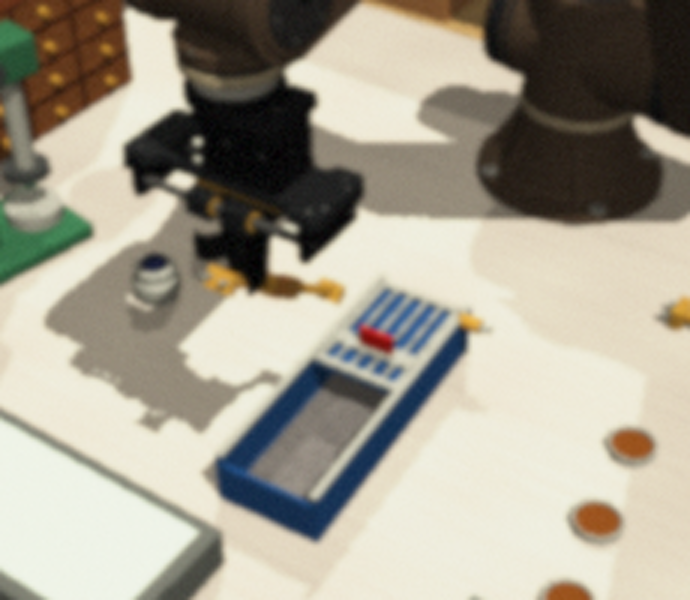

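The wrench is held clear in the air, the tray is empty and the grille is still latched open. Even hanging vertically, the wrench's lowest point would be above 13 cm.

```bash
python3 -c "
from rig import arm; print(arm.close_job())"
```

```text
the job is handed in; nothing more can be done
None
```

The job is handed in: the grille is latched open, and the gripper is holding the brass wrench still, with its lowest point about 20 cm above the counter and touching nothing else. It took about 24 s of the 56 s allowed, and I moved nothing else on the counter.

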